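Slide a chip cartridge along the rail into the free corner pocket

ROBOT

A 6-joint arm with a two-finger parallel gripper is mounted at the origin on the work surface. World frame = base frame: x ahead of the robot, y to its left, z up, the work surface at z = 0. Lengths are in m, angles in rad, forces in N, time in s.
With the tool pointing down it reaches from about 0.275 to 1 m from the base axis. Payload 8.4 kg.
Tool frame: the origin (TCP) lies midway between the tips of the shut fingers; the grasp point (between the pads) lies 19 mm behind it (ctrl.grip_point_offset is the distance from the TCP to the grasp point, in m); z points along the fingers, y is the line along which they close (so a half turn about z gives the same grasp; the last joint's range is limited). The gripper opens to 85 mm and grips with 20 to 120 N. Pads are 22 mm wide; open, the fingers measure 114 mm over their backs; the gripper's body (76 mm by 85 mm) begins 54 mm behind the grasp point. The pads swing forward as they close: fully open they stand 13 mm farther back than shut.
Start: joints at [1.154, 0.353, 1.633, -0, 1.155, -0.002], TCP at [0.252, 0.572, 0.231] pointing down, gripper open.
Joint ranges: [-2.63, 2.63], [-0.92, 2.1], [0.06, 2.66], [-1.3, 4.44], [0, 2.69], [-3.02, 3.02]. Speed limits (rad/s): [2.22, 2.22, 2.79, 3.14, 3.14, 3.14].

INTERFACE

Orientations are given as a unit quaternion [w, x, y, z].
In Python, from station import ctrl gives the robot as it stands. Calls block until the motion is done:
- ctrl.reach(position, orientation): joint-space move of the TCP to a pose.
- ctrl.servo_line(position, max_speed=0.15, attitude=None, threshold=None): straight line of the TCP; attitude=None keeps the orientation; max_speed is the mean speed in m/s. With threshold (N) it stops when the force on the tool has changed by that much, and returns True; else False.
- ctrl.goto_joints(angles): joint-space move.
- ctrl.command_gripper(opening, strength=None): finger opening in m; strength is the grip in N (None keeps the last); returns when the fingers have stopped.
- ctrl.pause(seconds).
- ctrl.inverse_kinematics(position, orientation): joint angles nearest the present ones, or None.
- ctrl.get_image(name): name is "scene" or "side" or "wrist"; returns the picture (480x640x3 uint8, red, green, blue); there is no depth.
- ctrl.camera_info(name): a dict with "fovy" (degrees; the focal length in pixels is half the picture's height over the tangent of half this angle, whatever the lens; pixels are square), "cx", "cy" (the principal point, pixels), "R" (3x3) and "t" (3): a world point X has camera coordinates R X + t; the wrist camera has in their place "mount" (4x4, takes a point from camera to tool coordinates, whose origin is the TCP and whose axes are the flange's). Camera axes: x right, y down, z forward; pixel columns grow to the right and rows downward; lengths in m; the calibration is good to about 2 mm. A picture is of the moment at which its call begins: read the wrist's pose just before it. camera_info takes no time and is no camera call.
A pose or a line that the arm cannot do raises ctrl.Unreachable and nothing moves.
- ctrl.job_done(): hands the job in; it is judged then, once.
Trained networks look in the newest picture that a camera, given by its name, has taken for a name from the list of things; names that differ only in an ending like _2 or _b are one class to them, and where a whole thing is asked for, a point or a joint stands for the part that bears it (a point fixed in the world has none). Each returns a list of dicts, best first, with "score" (0 to 1); they miss things now and then, are a little off and sometimes report something else, mostly with a low value. They report only what shows in the picture. A call takes as long as a camera call. They do not tell look-alikes from the thing itself.
- ctrl.spot_in(label, camera): "uv" ([column, row] in pixels, amid what is visible of it).
- ctrl.pinpoint(label, camera): "uv" ([column, row] in pixels: a listed point, or the origin of a listed thing).
Readings, each from a call of its own:
- ctrl.get_clock(): time.
- ctrl.get_joint_positions(): joint angles.
- ctrl.get_qvel(): joint speeds.
- ctrl.get_joint_torque(): joint torques, N m.
- ctrl.get_tool_pos(): TCP position.
- ctrl.get_eef_rot(): TCP orientation.
- ctrl.get_force(): force on the tool from outside, world axes, zero at the start.
- ctrl.get_ft_torque(): the same for the moment, N m.
- ctrl.get_opening(): finger opening in m.
- ctrl.get_grip_force(): force on a finger pad.
Only numpy, scipy, OpenCV 4.12 (cv2) and the standard library are available. Lean on these libraries where they do the work, as an engineer would, in place of code of your own. Each camera call takes 0.05 s, during which the arm holds its last target. There are 200 camera calls.

TASK

Load the loose chip cartridge into the free corner pocket of the loading deck, by pushing only: with the fingertips push it across the deck until its long side lies flat against the rail somewhere near the middle, then, keeping it against the rail, slide it along into the free pocket until it is fully home against the end stop. Do not lift or pick up the cartridge, do not force it, leave the already loaded cartridge and everything else where they are, and finish with the hand clear.

Things in the scene. Friction and masses are not known exactly. Their poses are not given: they have to be found in the camera images.
- chip: the loose white plastic cartridge to load: 40 (x) x 60 (y) x 14 (z) mm, about 70 g, all four corners cut 10 mm at 45 degrees (long sides flat over 40 mm, ends over 20 mm), dark strip and two ports on top; alike end for end. It lies in the deck's middle part, up to 30 degrees askew. Origin: centre of its underside; y along its length, z up.
- deck: fixed grey loading deck, a plate 170 (x) x 380 (y) x 10 mm; origin at the centre of its underside, its top 10 mm up; x points away from the robot across the deck, y along the rail. Rail on the far side, a pocket at each end of the rail, open to the deck's middle. Rail, end stops and guide walls all rise 14 mm above the deck's top.
- rail_mid (a point): middle of the rail's working face, at the deck's top (deck x = +70, y = 0 mm). The aluminium rail is 12 mm thick and runs straight along deck y from -172 to +172 mm. A cartridge lying against it has its centre at deck x = +50 mm. Contacts are grippy (friction near 1): a cartridge pushed on askew can wedge against the rail by a corner.
- stop_left (a point): left end stop: middle of its working face at the deck's top (deck x = +48.5, y = +160 mm); the stop is 12 mm thick. The pocket is 43 mm wide between rail and guide wall; the guide (deck x = 17 to 27 mm) reaches from the stop to a rounded nose 30 mm from it, so the rear half of a cartridge that is home stays outside the guide.
- stop_right (a point): right end stop, the mirror image: middle of its working face at the deck's top (deck x = +48.5, y = -160 mm); pocket and guide wall as on the left.
- window: thin dark reading window, 22 x 36 mm, flat on the floor of the free pocket (the other pocket is hidden under the loaded cartridge); either end may be the free one. Its origin, at the deck's top, is within 0.7 mm of where the centre of a cartridge lies when fully home (deck x = +50, y = +130 or -130 mm). Axes parallel to the deck's.
- loaded_chip: a second, identical cartridge already home in the other pocket, loose, to be left alone; origin and axes as for the loose one.
- vial: small capped glass vial standing on the deck near a corner on the robot's side, 24 mm diameter, 45 mm tall; origin at the centre of its underside. Leave alone.
- cryotube: small capped sample tube standing on the deck near the other corner on the robot's side, 18 mm diameter, 44 mm tall; origin at the centre of its underside. Leave alone.
- tip_box: dark red box of pipette tips 85 x 120 mm, 72 mm tall with the tips, on the table to the left of the deck; origin at the centre of its underside. Leave alone.
- scissors: blue-handled scissors, about 155 mm long, 10 mm high, lying on the table to the right of the deck; origin near the pivot. Leave alone.
Mind the look-alikes: they are no part of the job. What is shaped like the chip but blue or red is not meant.

How it is judged:
On the way, in this order (a step that is already met when the one before it is completed fails the run):
1. the loose cartridge lies flat against the rail in the deck's middle part (within 4 mm and 0.08 rad, its centre within 85 mm of the deck's middle) (x of chip in the frame of window above -0.004 m and angle between the y axis of chip and the y axis of deck, either way round below 0.08 rad and y of chip in the frame of deck between -0.085 and 0.085 m), for 0.1 s.
2. the loose cartridge is home in the free pocket (x of chip in the frame of window between -0.003 and 0.003 m and y of chip in the frame of window between -0.003 and 0.003 m), for 0.1 s.
At the end, for the whole second after the job is handed in: The loose cartridge lies flat on the deck, home in the free pocket: its centre within 3 mm of the home place both along and across the rail, parallel to the rail within 0.08 rad, at rest; the loaded cartridge within 4 mm and all other things within 15 mm of where they were (all of step 2 and angle between the y axis of chip and the y axis of deck, either way round below 0.08 rad and angle between chip's own z axis and vertical below 0.05 rad and height (world z) of chip below 0.012 m and linear speed of chip below 0.01 m/s and distance of loaded_chip from where it was at the start of the episode below 0.004 m and distance of each of vial, cryotube, tip_box, scissors from where it was at the start of the episode below 0.015 m); the robot touches nothing.
It fails at once if the cartridge is lifted (more than 6 mm off the deck) or tipped (more than 0.3 rad) (height (world z) of chip above 0.016 m or angle between chip's own z axis and vertical above 0.3 rad).
It fails at once if the cartridge is moved towards a pocket (more than 85 mm from the deck's middle) while more than 8 mm off the rail (x of chip in the frame of window below -0.008 m and (y of chip in the frame of deck above 0.085 m or y of chip in the frame of deck below -0.085 m)).
It fails at once if the cartridge is forced (more than 40 N from the robot) (contact force between chip and the fingers above 40 N or contact force between chip and the arm above 40 N).
It fails at once if the loaded cartridge is moved more than 4 mm (distance of loaded_chip from where it was at the start of the episode above 0.004 m).
It fails at once if another thing is moved more than 15 mm (distance of any of vial, cryotube, tip_box, scissors from where it was at the start of the episode above 0.015 m).
It also fails if it takes over 64 s, if anything falls off the work surface, if the arm or the gripper's body presses on something with over 40 N, if the wrist force passes 120 N, or if a joint passes its speed limit or range.

## Working session

There is one attempt and no reset: what is moved stays moved. The work goes in short steps, each a Python script; the robot and the scene stay as the last script left them, time stands still between calls to the robot, and variables do not carry over. Pictures are saved under pics/ and viewed, at most 10 in all, crops included, and the job is handed in when it is done.

```bash
ls; mkdir -p pics; python3 - <<'E'
from station import ctrl
import cv2
for n in ("scene","side"):
    im=ctrl.get_image(n); cv2.imwrite(f"pics/{n}0.png",im[:,:,::-1])
    ci=ctrl.camera_info(n); print(n,ci)
    for l in ("chip","loaded_chip","window","rail_mid","stop_left","stop_right","deck","vial","cryotube"):
        print(l,[(round(d["score"],2),[round(float(x)) for x in d["uv"]]) for d in ctrl.pinpoint(l,n)][:4])
print(ctrl.camera_info("wrist"),ctrl.get_clock(),ctrl.get_eef_rot())
E
```

```text
pics
scene {'fovy': 48.50764160604432, 'cx': 313.0265405354115, 'cy': 247.3931365413578, 'R': array([[ 0.56726961,  0.82349607, -0.00770768],
       [ 0.68414556, -0.47644587, -0.55221752],
       [-0.45842125,  0.30798304, -0.83366445]]), 't': array([-0.31461299, -0.3189246 ,  1.34354739])}
chip [(0.84, [248, 219]), (0.74, [215, 242]), (0.71, [454, 168]), (0.59, [291, 270])]
loaded_chip [(0.93, [381, 260])]
window [(0.74, [265, 311])]
rail_mid [(0.75, [326, 292]), (0.69, [266, 310])]
stop_left [(0.7, [389, 252])]
stop_right [(0.67, [248, 319])]
deck [(0.87, [309, 270])]
vial [(0.7, [235, 270]), (0.58, [328, 293])]
cryotube [(0.47, [354, 221])]
side {'fovy': 53.19102576568221, 'cx': 323.5036653919137, 'cy': 235.9279242897736, 'R': array([[ 0.66884539, -0.74314307, -0.01960173],
       [-0.47787636, -0.40960243, -0.77708431],
       [ 0.5694559 ,  0.52911647, -0.6290912 ]]), 't': array([-0.31917846,  0.2818715 ,  0.97305562])}
chip [(0.96, [334, 306]), (0.59, [299, 286]), (0.5, [342, 248])]
loaded_chip [(0.53, [319, 214])]
window [(0.61, [381, 258]), (0.45, [338, 242])]
rail_mid [(0.91, [358, 232])]
stop_left [(0.59, [308, 211])]
stop_right [(0.85, [394, 263])]
deck [(0.59, [337, 242])]
vial [(0.54, [221, 193]), (0.43, [354, 279])]
cryotube [(0.44, [285, 224])]
{'fovy': 68.76611904376495, 'cx': 324.8038768533297, 'cy': 243.24955311089838, 'mount': array([[-2.26167203e-04, -9.62197790e-01, -2.72351539e-01,
         6.87338448e-02],
       [ 9.99999425e-01,  6.78715326e-05, -1.07020842e-03,
        -1.31305364e-03],
       [ 1.04823710e-03, -2.72351625e-01,  9.62197222e-01,
        -1.42192717e-01],
       [ 0.00000000e+00,  0.00000000e+00,  0.00000000e+00,
         1.00000000e+00]])} 1.0 [-1.73454623e-07  2.05899849e-01  9.78573069e-01  1.50089953e-06]
```

View pics/scene0.png

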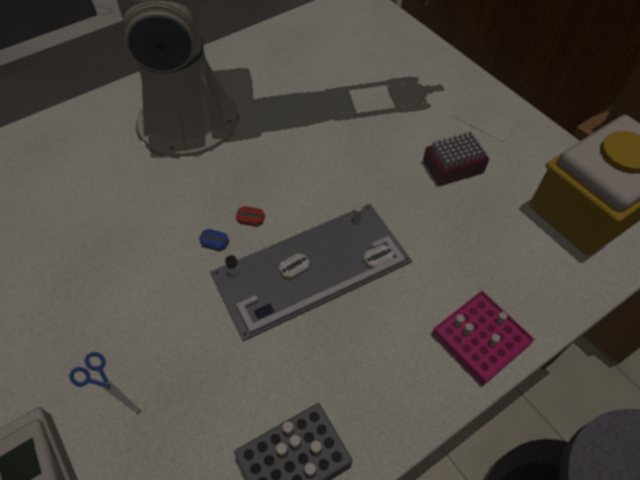

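View pics/side0.png

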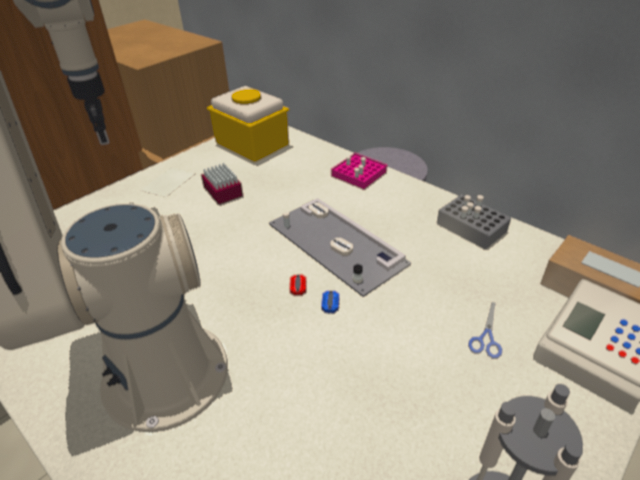

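The scene view shows the free pocket on the right, with the dark window at about (264,311). The loose chip is at (294,265) and the loaded chip at (380,257). The vial is at (232,264), the cryotube at (356,215), and the blue and red look-alikes are off the deck. I'll get a coarse deck pose first, then look with the wrist camera.

```bash
cat > h.py <<'E'
from station import ctrl
import numpy as np, cv2
from scipy.spatial.transform import Rotation as Ro
def cam(n):
    c=ctrl.camera_info(n); f=240/np.tan(np.radians(c["fovy"]/2))
    if "R" in c: return c["R"],c["t"],f,c["cx"],c["cy"]
    q=ctrl.get_eef_rot(); T=np.eye(4); T[:3,:3]=Ro.from_quat(np.roll(q,-1)).as_matrix(); T[:3,3]=ctrl.get_tool_pos()
    W=np.linalg.inv(T@c["mount"]); return W[:3,:3],W[:3,3],f,c["cx"],c["cy"]
def back(C,uv,z):
    R,t,f,cx,cy=C; o=-R.T@t; d=R.T@np.array([(uv[0]-cx)/f,(uv[1]-cy)/f,1.]); return (o+d*(z-o[2])/d[2])[:2]
def proj(C,X):
    R,t,f,cx,cy=C; p=R@np.asarray(X,float)+t; return np.array([cx+f*p[0]/p[2],cy+f*p[1]/p[2]])
def quat(yaw):  # tool down; tool y axis (closing line) at world angle yaw
    y=np.array([np.cos(yaw),np.sin(yaw),0]); z=np.array([0,0,-1.]); x=np.cross(y,z)
    return np.roll(Ro.from_matrix(np.c_[x,y,z]).as_quat(),1)
E
python3 - <<'E'
from h import *
for n,P in (("scene",dict(rail=(326,292),sl=(389,252),sr=(248,319),win=(265,311),deck=(309,270),chip=(293.5,266),ld=(381,260),vial=(235,270),cry=(354,221))),("side",dict(rail=(358,232),sl=(308,211),sr=(394,263),win=(381,258),deck=(337,242),chip=(342,247),ld=(319,212)))):
    C=cam(n)
    for k,v in P.items(): print(n,k,back(C,v,0.01).round(4))
E
```

```text
scene rail [ 0.6026 -0.0017]
scene sl [0.6003 0.1608]
scene sr [ 0.5651 -0.1594]
scene win [ 0.5692 -0.1234]
scene deck [ 0.5412 -0.0007]
scene chip [ 0.5151 -0.0214]
scene ld [0.6062 0.1349]
scene vial [ 0.4549 -0.1248]
scene cry [0.4946 0.1493]
side rail [ 0.6056 -0.0112]
side sl [0.5877 0.1595]
side sr [ 0.5668 -0.1583]
side win [ 0.5607 -0.1223]
side deck [0.536  0.0044]
side chip [ 0.529  -0.0189]
side ld [0.6047 0.132 ]
```

```bash
python3 - <<'E'
from h import *
ctrl.reach([0.49,-0.0,0.22],quat(np.pi/2-0.07))
C=cam("wrist"); im=ctrl.get_image("wrist"); cv2.imwrite("pics/w1.png",im[:,:,::-1])
np.save("C.npy",np.array(C,dtype=object),allow_pickle=True)
for l in ("chip","loaded_chip","window","rail_mid","stop_left","stop_right","deck","vial","cryotube"):
    print(l,[(round(d["score"],2),np.round(d["uv"],1).tolist(),back(C,d["uv"],.01).round(4).tolist()) for d in ctrl.pinpoint(l,"wrist")][:3])
print(ctrl.get_clock(),ctrl.get_tool_pos())
E
```

```text
chip [(0.93, [305.2, 243.7], [0.5194, -0.0237]), (0.88, [286.8, 72.8], [0.3558, -0.0267]), (0.66, [186.5, 90.9], [0.3646, -0.1213])]
loaded_chip [(0.6, [455.2, 307.2], [0.6032, 0.1348]), (0.42, [475.7, 211.8], [0.4979, 0.1522])]
window [(0.92, [213.4, 293.0], [0.5681, -0.128]), (0.31, [303.5, 242.8], [0.5184, -0.0254]), (0.3, [452.3, 305.3], [0.6007, 0.1315])]
rail_mid [(0.97, [329.8, 315.7], [0.604, -0.0035])]
stop_left [(0.6, [479.5, 307.4], [0.6053, 0.1614]), (0.39, [449.8, 307.8], [0.6036, 0.1289])]
stop_right [(0.74, [186.6, 289.3], [0.5618, -0.1563]), (0.7, [336.9, 251.9], [0.5307, 0.0088]), (0.45, [304.9, 245.8], [0.5217, -0.0242])]
deck [(0.84, [338.6, 255.2], [0.5344, 0.0104])]
vial [(0.77, [192.2, 189.0], [0.4549, -0.1316])]
cryotube []
3.7167 [4.90013382e-01 8.79593657e-05 2.20012777e-01]
```

View pics/w1.png

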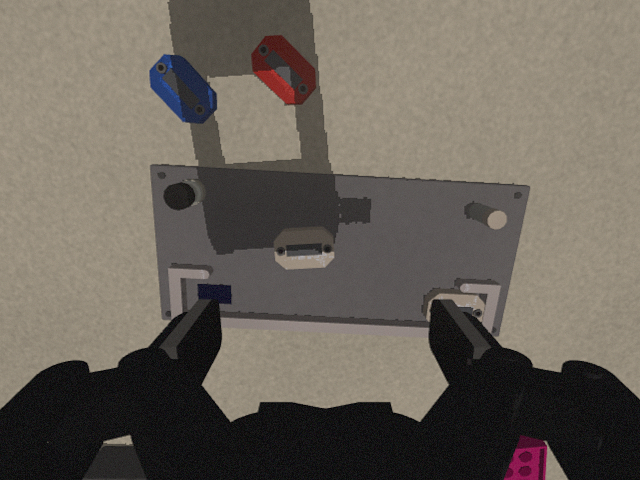

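The wrist view has +x pointing down. It shows the chip at (304,248) with ports near (281,250) and (328,248), the window at (214,293), and the rail along rows 318–333. Deck corners are at (151,165) and (529,186).

```bash
python3 - <<'E'
from h import *
C=tuple(np.load("C.npy",allow_pickle=True))
b=lambda u,z:back(C,u,z)
yaw=lambda a,c:np.arctan2(-(c-a)[0],(c-a)[1])
print("near edge",yaw(b((151,165),.01),b((529,186),.01)),b((151,165),.01),b((529,186),.01))
print("ports",b((281,250),.024),b((328,248),.024),yaw(b((281,250),.024),b((328,248),.024)))
# LSQ deck pose from pinpoints + corners
W=np.array([[.604,-.0035],[.5618,-.1563],[.6053,.1614],[.5681,-.128],[.6032,.1348],b((151,165),.01),b((529,186),.01)])
D=np.array([[.07,0],[.0485,-.16],[.0485,.16],[.05,-.13],[.05,.13],[-.085,-.19],[-.085,.19]])
dm,wm=D.mean(0),W.mean(0); U,S,V=np.linalg.svd((D-dm).T@(W-wm)); R=(U@V).T; t=wm-R@dm
print("deck",t,"yaw",np.arctan2(R[1,0],R[0,0]),"res mm",((D@R.T+t-W)*1000).round(1).tolist())
c=(b((281,250),.024)+b((328,248),.024))/2
print("chip in deck",R.T@(c-t),"by pinpoint",R.T@(np.array([.5194,-.0237])-t), "vial",R.T@(np.array([.4549,-.1316])-t))
E
```

```text
near edge -0.12422365648065847 [ 0.4288721  -0.16797386] [0.47531791 0.20398958]
ports [ 0.52042449 -0.04747516] [ 5.21608788e-01 -8.28916663e-05] -0.024984044503101085
deck [0.53577036 0.00812392] yaw -0.1287236675557598 res mm [[1.2, 2.6], [1.5, -0.5], [-0.9, -0.8], [0.6, 0.8], [-1.2, -4.2], [-1.8, -1.4], [0.5, 3.5]]
chip in deck [-0.01053633 -0.03353291] by pinpoint [-0.01214973 -0.03366207] vial [-0.06226514 -0.14894913]
```

```bash
cat >> h.py <<'E'
T0=np.array([0.53577,0.00812]); YAW=-0.1272
RD=np.array([[np.cos(YAW),-np.sin(YAW)],[np.sin(YAW),np.cos(YAW)]])
def dw(x,y,z): return np.r_[RD@[x,y]+T0,z]
def wd(p): return RD.T@(np.asarray(p)[:2]-T0)
Q=quat(np.pi/2+YAW)
E
python3 - <<'E'
from h import *
ctrl.command_gripper(0.008,20)
ctrl.reach(dw(-.062,-.0335,.06),Q)
print("down hit",ctrl.servo_line(dw(-.062,-.0335,.0145),0.06,threshold=6),ctrl.get_tool_pos(),ctrl.get_opening())
print("slow",ctrl.servo_line(dw(-.004,-.0335,.0145),0.04,threshold=8),wd(ctrl.get_tool_pos()),ctrl.get_force())
h=ctrl.servo_line(dw(.027,-.0335,.0145),0.02,threshold=7)
print("rail",h,wd(ctrl.get_tool_pos()),ctrl.get_force(),ctrl.get_clock())
ctrl.pause(.2)
im=ctrl.get_image("wrist"); cv2.imwrite("pics/w2.png",im[:,:,::-1])
im=ctrl.get_image("scene"); cv2.imwrite("pics/s2.png",cv2.resize(im[170:370,180:440,::-1],None,fx=3,fy=3))
E
```

```text
down hit False [ 0.47013106 -0.01724945  0.01455672] 0.007836130502992379
slow False [-0.00413027 -0.03351778] [-0.11226327  0.57738621 -0.54911874]
rail True [ 0.01899899 -0.03359088] [ 0.40951703 -0.20868061 -0.29385098] 8.7417
```

View pics/s2.png

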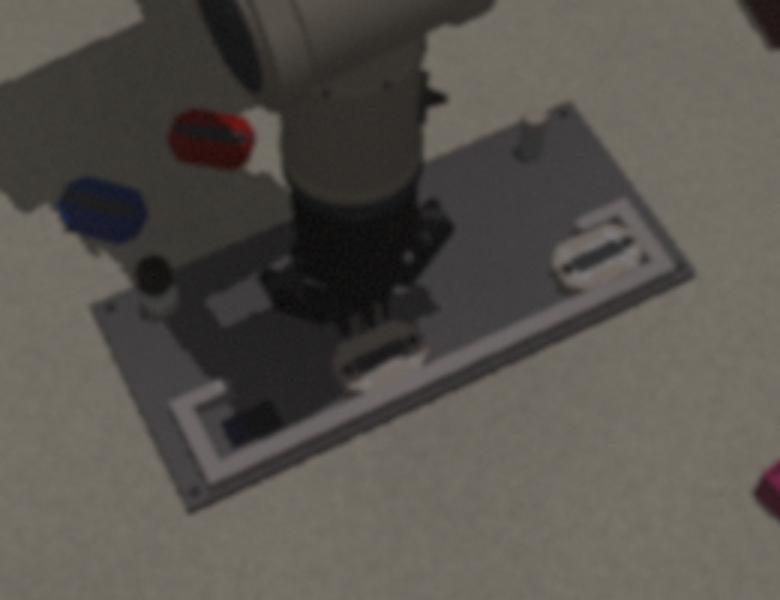

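The chip at (380,358) in the crop now lies along the rail. The finger stopped at the nominal depth for contact. I'll press once more to seat it, then back off and look.

```bash
python3 - <<'E'
from h import *
h=ctrl.servo_line(dw(.026,-.0335,.0145),0.01,threshold=7)
print("press",h,wd(ctrl.get_tool_pos()),ctrl.get_force())
ctrl.pause(.3); print(ctrl.get_force())
x=wd(ctrl.get_tool_pos())[0]
ctrl.servo_line(dw(x-.012,-.0335,.0145),0.05)
ctrl.servo_line(dw(x-.012,-.0335,.06),0.1)
ctrl.reach(dw(-.035,.02,.16),Q)
C=cam("wrist"); im=ctrl.get_image("wrist"); cv2.imwrite("pics/w3.png",im[:,:,::-1])
for l in ("chip","window","rail_mid","stop_right"):
    print(l,[(round(d["score"],2),np.round(d["uv"],1).tolist(),wd(back(C,d["uv"],.01)).round(4).tolist()) for d in ctrl.pinpoint(l,"wrist")][:2])
np.save("C.npy",np.array(C,dtype=object),allow_pickle=True)
print(ctrl.get_clock())
E
```

```text
press True [ 0.0189946  -0.03364507] [-0.13616898  0.72892373 -0.16615349]
[-0.02397084  0.17302724 -0.53523395]
chip [(0.97, [223.1, 47.9], [-0.1734, -0.0576]), (0.68, [266.5, 316.5], [0.0485, -0.035])]
window [(0.95, [162.1, 316.4], [0.0485, -0.1311])]
rail_mid [(0.83, [303.5, 337.8], [0.0705, -0.0013])]
stop_right [(0.71, [160.6, 318.2], [0.0504, -0.1327]), (0.59, [130.5, 319.2], [0.0514, -0.1607])]
11.525
```

View pics/w3.png

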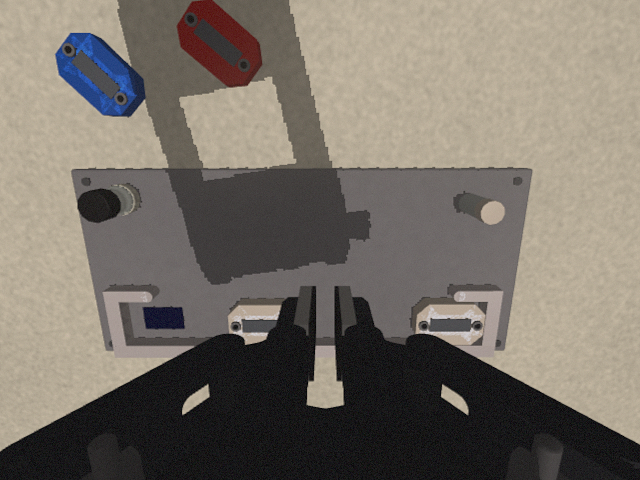

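The chip is at about (262,325), level with the loaded chip and parallel to the rail, at deck (0.050, -0.035). Next I'll push from its left end.

```bash
python3 - <<'E'
from h import *
ctrl.command_gripper(0.0,20)
ctrl.reach(dw(.049,.03,.06),Q)
print("down",ctrl.servo_line(dw(.049,.03,.0145),0.06,threshold=6),ctrl.get_tool_pos())
print("slide",ctrl.servo_line(dw(.0505,-.06,.0145),0.04,threshold=8),wd(ctrl.get_tool_pos()),ctrl.get_force(),ctrl.get_clock())
im=ctrl.get_image("scene"); cv2.imwrite("pics/s4.png",cv2.resize(im[170:370,180:440,::-1],None,fx=3,fy=3))
E
```

```text
down False [0.58840568 0.03168505 0.01458806]
slide False [ 0.05059563 -0.05992326] [-0.41912985  1.0224604   1.03966555] 15.6667
```

View pics/s4.png

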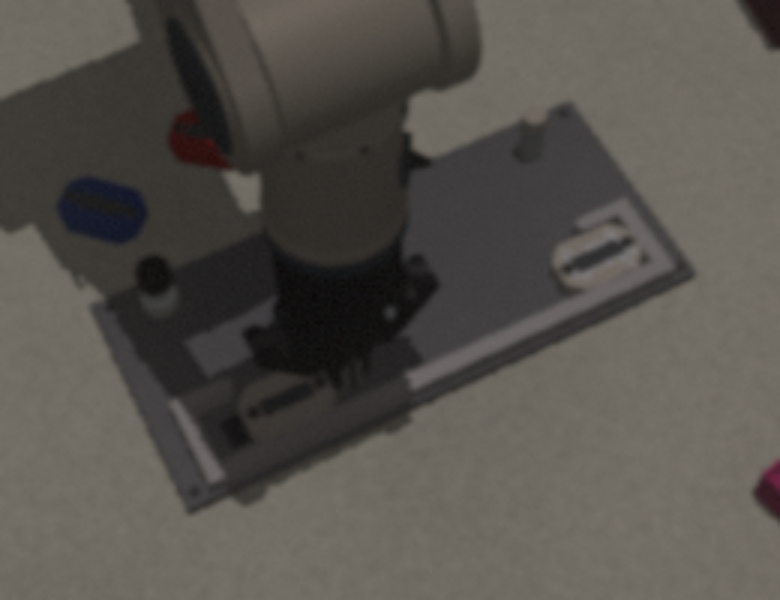

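The chip at (290,400) is sliding along the rail with its front end entering the pocket. I'll continue slowly to the stop.

```bash
python3 - <<'E'
from h import *
h=ctrl.servo_line(dw(.0505,-.095,.0145),0.015,threshold=7)
p=wd(ctrl.get_tool_pos()); print("home",h,p,ctrl.get_force(),ctrl.get_clock())
h=ctrl.servo_line(dw(.0505,p[1]-.006,.0145),0.008,threshold=7)
p=wd(ctrl.get_tool_pos()); print("press",h,p,ctrl.get_force())
ctrl.servo_line(dw(.0505,p[1]+.02,.0145),0.05)
ctrl.servo_line(dw(.0505,p[1]+.02,.07),0.1)
ctrl.reach(dw(-.03,-.03,.17),Q)
C=cam("wrist"); im=ctrl.get_image("wrist"); cv2.imwrite("pics/w5.png",im[:,:,::-1])
for l in ("chip","loaded_chip","stop_right","window"):
    print(l,[(round(d["score"],2),np.round(d["uv"],1).tolist(),wd(back(C,d["uv"],.01)).round(4).tolist()) for d in ctrl.pinpoint(l,"wrist")][:3])
print(ctrl.get_clock())
E
```

```text
home True [ 0.05035549 -0.0863209 ] [0.63602312 3.71621172 2.69637593] 17.3417
press True [ 0.0503383  -0.08631909] [1.35982746 3.46448312 3.33544614]
chip [(0.92, [175.3, 75.3], [-0.1506, -0.1495]), (0.84, [286.8, 43.7], [-0.1729, -0.061]), (0.68, [222.4, 306.5], [0.0488, -0.1282])]
loaded_chip [(0.88, [497.8, 309.1], [0.0512, 0.1315])]
stop_right [(0.66, [186.6, 306.8], [0.0491, -0.162]), (0.55, [356.1, 325.5], [0.0686, -0.0017])]
window []
19.775
```

View pics/w5.png

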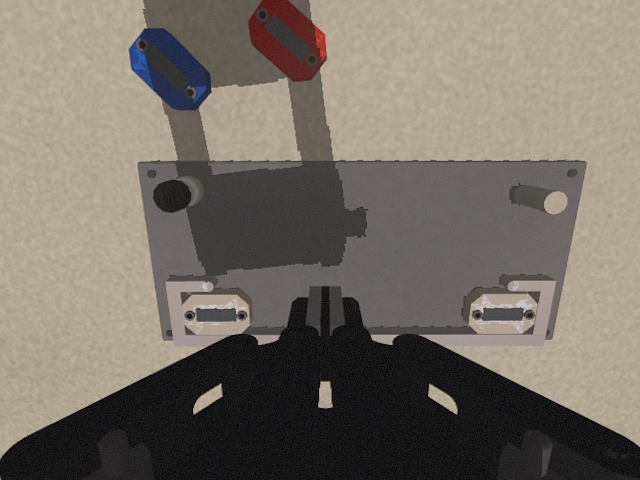

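The loose chip at (216,315) sits in the right pocket as the mirror image of the loaded one at (503,314). I'll check that numerically from the port centres.

```bash
python3 - <<'E'
from h import *
C=cam("wrist"); g=ctrl.get_image("wrist"); b=lambda u:wd(back(C,u,.024))
for n,(a,c) in {"chip":((189.5,316),(242,316)),"loaded":((475.5,315),(530,315))}.items():
    A,B=b(a),b(c); print(n,((A+B)/2).round(4),"tilt",np.arctan2((B-A)[0],(B-A)[1]).round(3))
for y in (-.16,.16): print("stop top edge px",proj(C,dw(.0485,y,.024)).round(1))
L=cv2.resize(g[265:355,155:265,::-1],None,fx=4,fy=4,interpolation=cv2.INTER_CUBIC)
Rr=cv2.resize(g[265:355,455:565,::-1],None,fx=4,fy=4,interpolation=cv2.INTER_CUBIC)
cv2.imwrite("pics/w6.png",np.vstack([L[:290],Rr[:290,::-1]]))
E
```

```text
chip [ 0.05   -0.1306] tilt 0.0
loaded [0.049  0.1281] tilt 0.0
stop top edge px [183.  314.5]
stop top edge px [538.3 314.5]
```

View pics/w6.png

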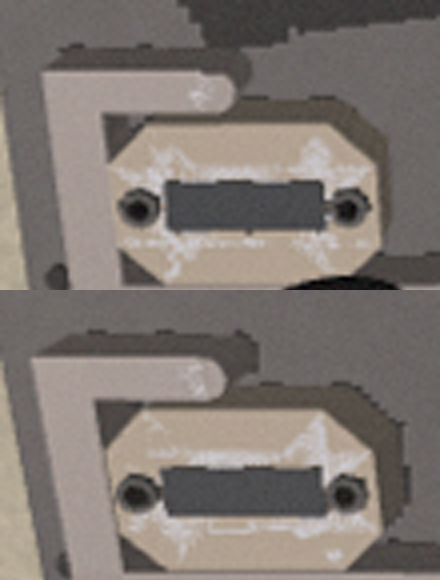

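In the crop, the loose chip (top) is tight against its end stop and parallel to the rail. The hand is clear of everything.

```bash
python3 -c "
from station import ctrl
print(ctrl.job_done())"
```

```text
the job is handed in; nothing more can be done
None
```

The loose cartridge was pushed flat against the rail, slid home against the right end stop and checked by camera, and the job is handed in with the hand clear; no verdict came back.

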